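# Free the load pan of a spring tester and pour in balls until it lands on its stop

## Task

Pull the grey chock straight out from under the hanging pan of the loading stand and leave it standing on the bench, clear of the pan. Then slowly press the black lever bar down to tip the trough and pour steel balls into the pan until the pan sinks fully onto its stop rails, and then stop: let the trough go back to level with at least one ball still in it. Do not spill a ball, push the pan or the balls directly, or disturb the other things on the bench.

Things in the scene. Friction and masses are not known exactly. Their poses are not given: they have to be found in the camera images.
- stand: Loading stand of aluminium profile, fixed to the bench. Origin on the bench under the trough's axle; own x along the axle away from the robot, own y from the pan towards the trough's closed rear end, z up. 'Stand' coordinates below are in this frame, mm. Bearing posts 24 x 30, 170 high, at x -60 and +60, y 0; tall posts (430) at x 120 only.
- spring_can (a point): Centre of the underside of the green spring canister over the pan (diameter 58, height 285 to 370), at stand x 0, y -85; a beam at height 370 to 400 holds it, from x 120 to x -30.
- stop_rails (a point): Point at the height (34) of the rubber tops of the two stop rails under the pan, midway between them: stand x 0, y -85. The rails run along y from -130 to -40, at x -44 to -24 and 24 to 44.
- chock: Loose grey plastic chock, 0.24 to 0.39 kg, standing on the bench: a bar 36 wide (own x), 138 long (own y, -8 to +130), 60 high, with an upright tab at its outer end. Origin on the bench under the tab; axes start parallel to the stand's, tab near stand x 0, y -200. It lies between the stop rails, 4 mm under the pan, blocking it, and slides out along the stand's -y.
- chock_tab (a point): Middle of the top of the chock's upright tab: 36 wide along own x, 16 thick along own y, 105 high.
- chock_end (a point): The chock's inner end, middle of its lower edge (on the bench). The chock is clear of the pan when this is past stand y -155.
- pan (a joint): How far the pan has sunk (m): 0 hanging free and empty, 0.030 sitting on the stop rails. Sprung: it starts to sink at about 0.25 kg and reaches the stop at about 0.71 kg; well damped, it settles in about half a second.
- pan_floor (a point): Centre of the inner floor of the pan, a round steel bucket 120 across at the rim, 75 high, 3 mm wall, hung by a wire bow (in the stand's x-z plane, up to 180 above the pan's underside). At the start 68 above the bench at stand x 0, y -85; the pan's underside is 4 lower.
- trough (a joint): Tip angle of the trough (rad): 0 level at rest, its spout goes down as it grows, limit 0.70. It falls back to 0 by its own weight, damped, when let go; pressing takes up to about 15 N at the bar.
- lever_bar (a point): Middle of the black lever bar, a round bar along the stand's x, 56 long, 24 in diameter, on the crank at the robot side. At rest at stand x -130, y -134, height 196. It turns with the trough about the axle (stand y 0, height 155, parallel to the stand's x) at radius 140: height 155 at 0.30 rad, 114 at 0.60 rad.
- trough_floor (a point): Middle of the floor of the trough: a straight steel channel 46 wide inside, 250 long, walls about 50 high, closed at the rear, open at the lip, with five V-shaped pockets 48 apart, one ball in each. At rest at stand x 0, y 86, height 177.
- trough_lip (a point): Middle of the trough's pouring lip, above the pan's trough-side rim; at rest at stand x 0, y -34, height 179. The pockets get steeper towards the rear, so when tipped slowly the balls roll out one at a time, front one first: the first at about 0.21 rad, each next about 0.10 rad later (the fourth at about 0.52, the fifth at about 0.62), each taking up to a second to roll out.
- ball0_center (a point): Centre of steel ball 0 of five in the trough in a row (ball 0 next to the lip; 40 diameter, 0.19 to 0.33 kg each, unmarked and of differing weight). Three or four of them bring the pan onto its stop; two never do and four always do.
- ball1_center (a point): Centre of steel ball 1 of five in the trough in a row (ball 0 next to the lip; 40 diameter, 0.19 to 0.33 kg each, unmarked and of differing weight). Three or four of them bring the pan onto its stop; two never do and four always do.
- ball2_center (a point): Centre of steel ball 2 of five in the trough in a row (ball 0 next to the lip; 40 diameter, 0.19 to 0.33 kg each, unmarked and of differing weight). Three or four of them bring the pan onto its stop; two never do and four always do.
- ball3_center (a point): Centre of steel ball 3 of five in the trough in a row (ball 0 next to the lip; 40 diameter, 0.19 to 0.33 kg each, unmarked and of differing weight). Three or four of them bring the pan onto its stop; two never do and four always do.
- ball4_center (a point): Centre of steel ball 4 of five in the trough in a row (ball 0 next to the lip; 40 diameter, 0.19 to 0.33 kg each, unmarked and of differing weight). Three or four of them bring the pan onto its stop; two never do and four always do.
- jar: Bystander: amber jar with black lid, 60 diameter, 85 high; origin under its centre.
- beaker: Bystander: open glass beaker, 70 diameter, 90 high; origin under its centre.
- wrench: Bystander: wrench lying flat, 160 long.
- spare_can: Bystander: spare green spring canister standing on the bench, 58 diameter, 110 high; origin under its centre.
- cell_a: Bystander: yellow-framed test cell standing on the bench, 60 wide, 40 deep, 110 high; origin under its centre.
Mind the look-alikes: they are no part of the job. There is more than one size of the chock; the one meant has the size given above.

How it is judged:
By the outcome, as a careful person would: the job done as asked, in the order asked, and still so for the second after the job is handed in, with the robot touching nothing.
It also fails if it takes over 72 s, if anything falls off the work surface, if the arm or the gripper's body presses on something with over 40 N, if the wrist force passes 120 N, or if a joint passes its speed limit or range.

## Robot

A 6-joint arm with a two-finger parallel gripper is mounted at the origin on the work surface. World frame = base frame: x ahead of the robot, y to its left, z up, the work surface at z = 0. Lengths are in m, angles in rad, forces in N, time in s.
With the tool pointing down it reaches from about 0.25 to 0.775 m from the base axis. Payload 4 kg.
Tool frame: the origin (TCP) lies at the very end of the fingers, on their centre line; the grasp point (between the pads) lies 19 mm behind it; y points along the fingers, z is the direction in which the jaws open and shut, and the axes are right-handed (so a half turn about y gives the same grasp; the last joint's range is limited). The gripper opens to 94 mm and grips with 3 to 60 N. Pads are 16 mm wide; open, the fingers measure 119 mm over their backs; the gripper's body (75 mm by 177 mm) begins 78 mm behind the grasp point.
Start: joints at [1.174, 0.087, 1.371, -0, 1.684, -0.103], TCP at [0.159, 0.526, 0.206] pointing down, gripper open.
Joint ranges: [-3.1, 3.1], [-0.76, 2.03], [0.27, 2.55], [-1.08, 4.22], [0.17, 2.65], [-2.57, 2.57]. Speed limits (rad/s): [2.79, 2.79, 3.14, 3.14, 3.14, 3.14].

## Interface

Orientations are given as a unit quaternion [x, y, z, w].
In Python, from rig import env gives the robot as it stands.
- The arm moves only by the tool jog_arm, never from a script. Its argument "series" is a list of rows, each a list of 5 numbers: the opening in per cent of the stroke, from 0 (shut) to 100 (fully open), then the shift along the tool's x, y, z normalised to -1 to 1, where 1 is 0.03 m, then the turn about the tool's y normalised to -1 to 1, where 1 is 0.08 rad. In form: [[hand, tx, ty, tz, roll], ...]. A call has 1 to 10 rows; each row shifts and turns the commanded pose from where the row before left it, along the tool's axes as they then stand; what a row does not reach is not made up. A row lasts 1/12 s, in which the tool goes at most 41.7 mm and 7.16 degrees, less where a joint would pass 70% of its speed; a pose out of reach is approached as far as the arm can. A call with a number of a shift or a turn outside -1 to 1 is refused whole. A call with a gripper value outside its range is refused whole. The fingers move at their own pace and stop on an object; "force" is the grip in N (left out, the last holds). Time passes only in rows, so rows that do not move let the fingers close. It gives the time, the measured TCP pose, the force and the opening at its end, in the units of the state.
- env.sense(): the state, without advancing time (a new reading comes with each control period).
- env.read_camera(name): name is "scene" or "top" or "wrist"; returns (picture, depth): 400x640x3 uint8, red, green, blue; 400x640 float32, m along the optical axis (not along the pixel's ray), 0 where there is no reading.
- env.camera_info(name): a dict with "fx", "fy", "cx", "cy" (pixels), "view" (4x4, takes a point from world to camera coordinates); the wrist camera has in their place "mount" (4x4, takes a point from camera to tool coordinates, whose origin is the TCP and whose axes are the tool frame's). Camera axes: x right, y up, looking along -z (the intrinsics and any distortion apply to the point x, -y, -z); pixel columns grow to the right and rows downward; lengths in m; the calibration is good to about 2 mm. A picture is of the moment at which its call begins: read the wrist's pose just before it. camera_info takes no time and is no camera call.
- env.hand_in(): hands the job in, once; it reports no verdict.
Trained networks look in the newest picture that a camera, given by its name, has taken for a name from the list of things; names that differ only in an ending like _2 or _b are one class to them, and where a whole thing is asked for, a point or a joint stands for the part that bears it (a point fixed in the world has none). Each returns a list of dicts, best first, with "p" (0 to 1); they miss things now and then, are a little off and sometimes report something else, mostly with a low value. They report only what shows in the picture. A call takes as long as a camera call. They do not tell look-alikes from the thing itself.
- env.boxes_of(target, camera): "xyz" ([x, y, z] in m, in the coordinates of the camera as it stood for that picture, good to about 4 mm: the middle of the surface that is visible of it).
- env.place_of(target, camera): "xyz" ([x, y, z] in m, in the coordinates of the camera as it stood for that picture, good to about 4 mm: a listed point, or the origin of a listed thing).
The state is a dict: "clock": time; "joints": joint angles; "dq": joint speeds; "tau": joint torques, N m; "position": TCP position; "tool_rot": TCP orientation; "ft_force": force on the tool from outside, world axes, zero at the start; "torque": the same for the moment, N m; "finger_gap": opening from 0.0 (shut) to 1.0 (fully open).
Only numpy, scipy, OpenCV 4.12 (cv2) and the standard library are available. Lean on these libraries where they do the work, as an engineer would, in place of code of your own. Each camera call takes 0.05 s, during which the arm holds its last target. There are 200 camera calls.

## Working session

There is one attempt and no reset: what is moved stays moved. The work goes in short steps, Python scripts to look and compute and a tool call to move; the robot and the scene stay as the last step left them, time stands still between calls to the robot, and variables do not carry over. Pictures are saved under pics/ and viewed, about 8 in all and at most 12, crops included, and the job is handed in when it is done.

Besides the shell and the picture viewer there is one more tool, called after "Call:" as name([rows], argument=value, ...), one row to a line, values as JSON. jog_arm: Moves the arm, as the interface text tells. Its arguments: {"type":"object","properties":{"series":{"type":"array","items":{"type":"array","items":{"type":"number"}}},"force":{"type":"number"}},"required":["series"]}

```bash
mkdir -p pics
cat > h.py <<'E'
import numpy as np, cv2
from rig import env
from scipy.spatial.transform import Rotation as R
def c2w(cam):
    i=env.camera_info(cam)
    if 'view' in i: return np.linalg.inv(np.array(i['view']))
    s=env.sense(); T=np.eye(4); T[:3,:3]=R.from_quat(s['tool_rot']).as_matrix(); T[:3,3]=s['position']
    return T@np.array(i['mount'])
def snap(cam,fn=None):
    T=c2w(cam); p,d=env.read_camera(cam)
    if fn: cv2.imwrite('pics/'+fn,p[:,:,::-1])
    return p,d,T
def find(t,cam,T,f='place_of',n=3):
    return [(np.round((T@np.r_[r['xyz'],1])[:3],4).tolist(),round(r['p'],2)) for r in getattr(env,f)(t,cam)[:n]]
E
python3 - <<'E'
from h import *
s=env.sense();print(s['clock'],s['position'],R.from_quat(s['tool_rot']).as_matrix().round(3).tolist())
for c in ('scene','top'):
    p,d,T=snap(c,c+'1.png'); print(c)
    for t in ['stand','chock','chock_tab','chock_end','lever_bar','trough_lip','pan_floor','stop_rails','spring_can']:
        print(t,find(t,c,T))
print(env.sense()['clock'])
a=cv2.imread('pics/scene1.png');b=cv2.imread('pics/top1.png')
E
```

```text
0.0 [0.15907024 0.52590719 0.2043136 ] [[0.957, -0.001, 0.29], [-0.29, -0.002, 0.957], [-0.0, -1.0, -0.002]]
scene
stand [([0.6286, 0.1443, -0.0031], 0.95)]
chock [([0.6645, -0.3623, 0.0028], 0.84), ([0.5054, -0.1697, -0.001], 0.74), ([0.6459, -0.052, -0.0019], 0.59)]
chock_tab [([0.6504, -0.0553, 0.1077], 0.62), ([0.5068, -0.176, 0.1495], 0.61), ([0.6682, -0.3577, 0.0838], 0.59)]
chock_end [([0.6353, -0.2662, 0.0009], 0.71), ([0.3251, -0.1621, 0.0031], 0.59)]
lever_bar [([0.5095, -0.0094, 0.1943], 0.72), ([0.6477, -0.0524, 0.0001], 0.64), ([0.5911, -0.477, -0.0007], 0.48)]
trough_lip [([0.6285, 0.1071, 0.1823], 0.86)]
pan_floor [([0.6376, 0.0562, 0.0674], 0.94)]
stop_rails [([0.6335, 0.0586, 0.0355], 0.9), ([0.6158, 0.225, 0.1769], 0.57)]
spring_can [([0.6376, 0.0567, 0.2877], 0.92)]
top
stand [([0.6248, 0.1401, -0.0005], 0.61), ([0.594, -0.478, -0.0027], 0.42)]
chock [([0.6641, -0.3594, -0.0022], 0.86), ([0.6479, -0.0526, 0.003], 0.78), ([0.5088, -0.1732, 0.0002], 0.74)]
chock_tab [([0.5106, -0.1704, 0.1501], 0.8), ([0.6473, -0.053, 0.1053], 0.65), ([0.6374, 0.0592, 0.0359], 0.3)]
chock_end [([0.6313, -0.2649, 0.0039], 0.69), ([0.3284, -0.161, 0.0052], 0.66)]
lever_bar [([0.5099, 0.0003, 0.1948], 0.95), ([0.6355, 0.0623, 0.0682], 0.22), ([0.6226, 0.1766, 0.2005], 0.21)]
trough_lip [([0.6322, 0.1084, 0.181], 0.62)]
pan_floor [([0.6377, 0.0614, 0.0705], 0.87), ([0.7584, -0.0994, -0.0003], 0.48)]
stop_rails [([0.6361, 0.0624, 0.0401], 0.71)]
spring_can [([0.6388, 0.0599, 0.2908], 0.82)]
1.0
```

View pics/scene1.png

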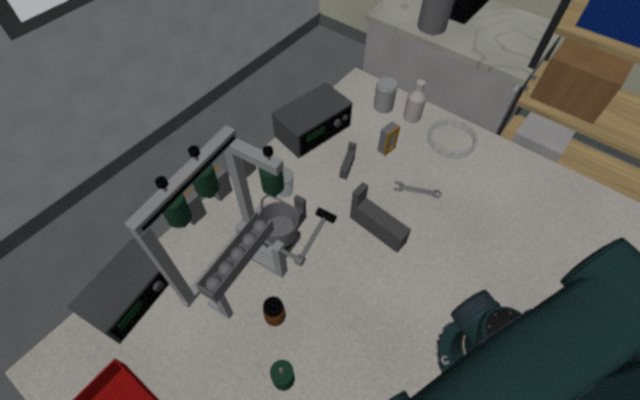

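View pics/top1.png

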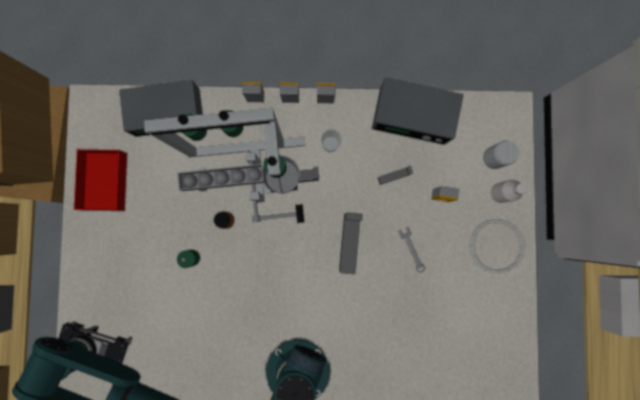

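The scene view shows the stand. The chock tab is at about (300,205), beside the pan at (278,218), and the lever bar is at (325,214). A larger look-alike chock lies at (380,218) and a small one at (348,160). In the top view the right chock is at (308,174), so the target tab is at world (0.648, -0.053), 0.105 high. The stand's -y is about (0.107, -0.994), and the lever at (0.510, -0.003) agrees with that.

```bash
cat >> h.py <<'E'
SY=-np.array([.107,-.994]); 
def plan(start,yaw,goal,goalyaw,n):
    "yaw: angle of tool z axis; tool x = yaw-90deg"
    p=np.array(start,float); st=(np.array(goal)-p)/n; dy=(goalyaw-yaw)/n
    for k in range(n):
        x=np.array([np.sin(yaw),-np.cos(yaw)]); z=np.array([np.cos(yaw),np.sin(yaw)])
        print([round(x@st[:2]/.03,2),round(-st[2]/.03,2),round(z@st[:2]/.03,2),round(-dy/.08,2)]); yaw+=dy
E
python3 - <<'E'
from h import *
plan([.159,.526,.206],1.2765,[.42,-.04,.26],.107,22)
print(); plan([.42,-.04,.26],.107,[.645,-.06,.25],.107,8)
E
```

```text
[np.float64(0.63), np.float64(-0.08), np.float64(-0.71), 0.66]
[np.float64(0.66), np.float64(-0.08), np.float64(-0.67), 0.66]
[np.float64(0.7), np.float64(-0.08), np.float64(-0.64), 0.66]
[np.float64(0.73), np.float64(-0.08), np.float64(-0.6), 0.66]
[np.float64(0.76), np.float64(-0.08), np.float64(-0.56), 0.66]
[np.float64(0.79), np.float64(-0.08), np.float64(-0.52), 0.66]
[np.float64(0.82), np.float64(-0.08), np.float64(-0.47), 0.66]
[np.float64(0.84), np.float64(-0.08), np.float64(-0.43), 0.66]
[np.float64(0.86), np.float64(-0.08), np.float64(-0.38), 0.66]
[np.float64(0.88), np.float64(-0.08), np.float64(-0.34), 0.66]
[np.float64(0.9), np.float64(-0.08), np.float64(-0.29), 0.66]
[np.float64(0.91), np.float64(-0.08), np.float64(-0.24), 0.66]
[np.float64(0.92), np.float64(-0.08), np.float64(-0.19), 0.66]
[np.float64(0.93), np.float64(-0.08), np.float64(-0.14), 0.66]
[np.float64(0.94), np.float64(-0.08), np.float64(-0.09), 0.66]
[np.float64(0.94), np.float64(-0.08), np.float64(-0.04), 0.66]
[np.float64(0.94), np.float64(-0.08), np.float64(0.01), 0.66]
[np.float64(0.94), np.float64(-0.08), np.float64(0.06), 0.66]
[np.float64(0.94), np.float64(-0.08), np.float64(0.11), 0.66]
[np.float64(0.93), np.float64(-0.08), np.float64(0.16), 0.66]
[np.float64(0.92), np.float64(-0.08), np.float64(0.2), 0.66]
[np.float64(0.91), np.float64(-0.08), np.float64(0.25), 0.66]

[np.float64(0.18), np.float64(0.04), np.float64(0.92), -0.0]
[np.float64(0.18), np.float64(0.04), np.float64(0.92), -0.0]
[np.float64(0.18), np.float64(0.04), np.float64(0.92), -0.0]
[np.float64(0.18), np.float64(0.04), np.float64(0.92), -0.0]
[np.float64(0.18), np.float64(0.04), np.float64(0.92), -0.0]
[np.float64(0.18), np.float64(0.04), np.float64(0.92), -0.0]
[np.float64(0.18), np.float64(0.04), np.float64(0.92), -0.0]
[np.float64(0.18), np.float64(0.04), np.float64(0.92), -0.0]
```

Call:
jog_arm([
  [100,0.63,-0.1,-0.71,0.66],
  [100,0.66,-0.1,-0.67,0.66],
  [100,0.7,-0.1,-0.64,0.66],
  [100,0.73,-0.1,-0.6,0.66],
  [100,0.76,-0.1,-0.56,0.66],
  [100,0.79,-0.1,-0.52,0.66],
  [100,0.82,-0.1,-0.47,0.66],
  [100,0.84,-0.1,-0.43,0.66],
  [100,0.86,-0.1,-0.38,0.66],
  [100,0.88,-0.1,-0.34,0.66],
])

```text
clock: 1.83
position: [0.2785, 0.268, 0.2358]
tool_rot: [-0.648, 0.283, -0.283, 0.648]
ft_force: [-0.0, 0.7, 0.4]
finger_gap: 1.0
```

Call:
jog_arm([
  [100,0.9,-0.1,-0.29,0.66],
  [100,0.91,-0.1,-0.24,0.66],
  [100,0.92,-0.1,-0.19,0.66],
  [100,0.93,-0.1,-0.14,0.66],
  [100,0.94,-0.1,-0.09,0.66],
  [100,0.94,-0.1,-0.04,0.66],
  [100,0.94,-0.1,0.01,0.66],
  [100,0.94,-0.1,0.06,0.66],
  [100,0.94,0,0.11,0.66],
  [100,0.93,0,0.16,0.66],
])

```text
clock: 2.67
position: [0.3995, 0.0122, 0.26]
tool_rot: [-0.551, 0.442, -0.443, 0.552]
ft_force: [0.7, -0.5, -0.3]
finger_gap: 1.001
```

Call:
jog_arm([
  [100,0.92,0,0.2,0.66],
  [100,0.91,0,0.25,0.66],
  [100,0.18,0,0.92,0],
  [100,0.18,0,0.92,0],
  [100,0.18,0,0.92,0],
  [100,0.18,0,0.92,0],
  [100,0.18,0,0.92,0],
  [100,0.18,0,0.92,0],
  [100,0,0,0,0],
  [100,0,0,0,0],
])

```text
clock: 3.5
position: [0.5916, -0.0508, 0.2577]
tool_rot: [0.529, -0.471, 0.469, -0.527]
ft_force: [-0.3, 0.5, 0.3]
finger_gap: 1.004
```

Run:
```python
from h import *
s=env.sense();print(s['position'],R.from_quat(s['tool_rot']).as_matrix().round(3).tolist())
p,d,T=snap('wrist','w1.png')
for t in ['chock','chock_tab','lever_bar','pan_floor']: print(t,find(t,'wrist',T))
i=env.camera_info('wrist');print(i)
v,u=np.mgrid[:400,:640]; P=np.stack([(u-i['cx'])/i['fx']*d,-(v-i['cy'])/i['fy']*d,-d,np.ones_like(d)],-1)@T.T
np.save('P.npy',P)
m=(d>0)&(np.abs(P[...,2]-.105)<.008)&(np.abs(P[...,0]-.648)<.04)&(np.abs(P[...,1]+.053)<.03)
q=P[m][:,:2].astype(np.float32);print(len(q))
if len(q)>20: print(np.median(P[m],0),cv2.minAreaRect(q))
```

```text
[ 0.59160929 -0.05080294  0.25770484] [[0.115, -0.003, 0.993], [-0.993, 0.001, 0.115], [-0.001, -1.0, -0.003]]
chock [([0.5113, -0.1724, 0.0008], 0.91), ([0.6508, -0.0544, -0.0029], 0.61), ([0.668, -0.3541, -0.0031], 0.61)]
chock_tab [([0.6517, -0.0484, 0.1014], 0.69), ([0.506, -0.1714, 0.1475], 0.65)]
lever_bar [([0.5185, -0.0031, 0.1916], 0.75)]
pan_floor [([0.6371, 0.0575, 0.0686], 0.89)]
{'fx': 343.24591317569724, 'fy': 343.24591317569724, 'cx': 318.8910175607853, 'cy': 201.1945958077988, 'mount': array([[ 3.07353545e-04, -9.65522042e-01, -2.60321131e-01,
        -7.53421941e-02],
       [-5.49464808e-04,  2.60320941e-01, -9.65521986e-01,
        -1.78713973e-01],
       [ 9.99999802e-01,  4.39793905e-04, -4.50509819e-04,
         2.53085759e-04],
       [ 0.00000000e+00,  0.00000000e+00,  0.00000000e+00,
         1.00000000e+00]])}
586
[ 0.64863516 -0.05110009  0.10437026  1.        ] ((0.6490010619163513, -0.051589831709861755), (0.03586885705590248, 0.015510470606386662), 6.255490303039551)
```

View pics/w1.png

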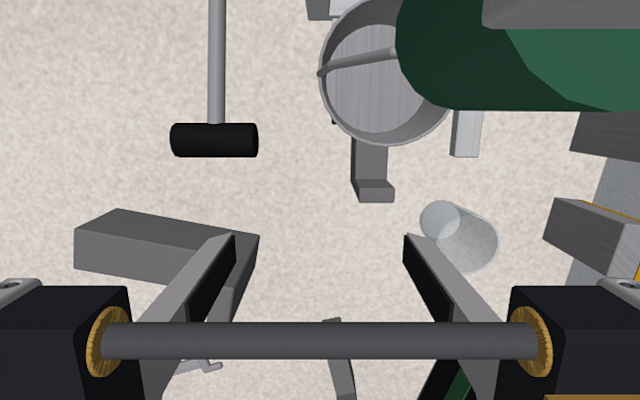

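The wrist view shows the tab at about (375,190) beside the pan, with the lever bar at (214,140) and the beaker at (460,237). The measured tab is 36 x 15.5 at z 0.104, which confirms it is the right chock. The wrist camera hangs on the pan side of the gripper, so I'll go down outside the tab and slide in low. I'll keep the opening reduced to clear the beaker.

Call:
jog_arm([
  [60,0.7,0,0.62,0],
  [60,0.7,0,0.62,0],
  [60,0.67,0,0.63,0],
  [60,0,0.9,0,0],
  [60,0,0.9,0,0],
  [60,0,0.9,0,0],
  [60,0,0.9,0,0],
  [60,0,0.9,0,0],
  [60,0,0,0,0],
  [60,0,0,0,0],
])

```text
clock: 4.58
position: [0.6525, -0.1056, 0.1235]
tool_rot: [0.529, -0.471, 0.469, -0.527]
ft_force: [-0.1, 0.7, 0.5]
finger_gap: 0.603
```

Run:
```python
from h import *
s=env.sense();p=s['position'];A=R.from_quat(s['tool_rot']).as_matrix();print(p,s['joints'],s['ft_force'])
T=snap('top')[2]
for t in ['beaker','jar','chock_tab']: print(t,find(t,'top',T))
print('to tab, tool axes mm',A.T@(np.array([.649,-.0515,.037])-p)*1e3)
```

```text
[ 0.65246282 -0.10562249  0.1234601 ] [-2.46272894e-01  3.63018605e-01  1.20286869e+00  8.25406216e-05
  1.57913004e+00 -3.61640469e-01] [-0.14525935  0.72806254  0.48727741]
beaker [([0.6179, 0.1749, 0.1979], 0.69), ([0.6077, 0.3151, 0.2023], 0.63), ([0.6347, 0.0585, 0.2885], 0.46)]
jar [([0.4985, 0.2487, -0.0001], 0.89)]
chock_tab [([0.5104, -0.1678, 0.1495], 0.8), ([0.6664, -0.3545, 0.0809], 0.78), ([0.6464, -0.0539, 0.1041], 0.47)]
to tab, tool axes mm [-54.0498487   86.52054427   3.06488806]
```

Call:
jog_arm([
  [60,0,0.72,0.05,0],
  [60,0,0.72,0.05,0],
  [60,0,0.72,0,0],
  [60,0,0.72,0,0],
  [60,0,0,0,0],
  [60,-0.5,0,0,0],
  [60,-0.5,0,0,0],
  [60,-0.4,0,0,0],
  [60,-0.3,0,0,0],
  [60,0,0,0,0],
])

```text
clock: 5.62
position: [0.6518, -0.052, 0.04]
tool_rot: [-0.528, 0.469, -0.47, 0.53]
ft_force: [0.3, -0.7, -0.0]
finger_gap: 0.6
```

Call:
jog_arm([
  [25,0,0,0,0],
  [25,0,0,0,0],
  [25,0,0,0,0],
  [25,0,0,0,0],
  [25,0,0,0,0],
], force=25)

```text
clock: 6.03
position: [0.6508, -0.0556, 0.0382]
tool_rot: [0.528, -0.471, 0.47, -0.528]
ft_force: [-1.6, 0.5, 1.1]
finger_gap: 0.386
```

Call:
jog_arm([
  [25,0.2,0,0,0],
  [25,0.4,0,0,0],
  [25,0.5,0,0,0],
  [25,0.5,0,0,0],
  [25,0.5,0,0,0],
  [25,0.5,0,0,0],
  [25,0.5,0,0,0],
  [25,0.4,0,0,0],
  [25,0.3,0,0,0],
  [25,0.2,0,0,0],
])

```text
clock: 6.87
position: [0.665, -0.1757, 0.0381]
tool_rot: [-0.528, 0.471, -0.471, 0.528]
ft_force: [-0.5, 4.0, 2.2]
finger_gap: 0.384
```

Call:
jog_arm([
  [25,0,0,0,0],
  [25,0,0,0,0],
  [60,0,0,0,0],
  [60,0,0,0,0],
  [60,0,0,0,0],
  [60,0,0,0,0],
])

```text
clock: 7.37
position: [0.6647, -0.1734, 0.0375]
tool_rot: [0.528, -0.47, 0.47, -0.528]
ft_force: [0.4, 0.7, 0.1]
finger_gap: 0.592
```

Run:
```python
from h import *
s=env.sense();p=s['position'];print(p,s['finger_gap'],s['ft_force'])
q,d,T=snap('top','top2.png')
for t in ['chock_tab','chock_end','chock','beaker']: print(t,find(t,'top',T))
```

```text
[ 0.66466006 -0.17341095  0.03754736] 0.5923612582738658 [0.44829165 0.65383469 0.11274534]
chock_tab [([0.665, -0.3566, 0.0844], 0.71), ([0.6651, -0.1736, 0.1069], 0.65)]
chock_end [([0.6297, -0.2711, 0.0019], 0.72), ([0.6475, -0.0455, -0.0021], 0.55)]
chock [([0.6655, -0.3573, -0.0009], 0.85), ([0.6621, -0.1747, 0.0021], 0.57)]
beaker [([0.761, -0.1015, 0.0003], 0.62), ([0.6147, 0.2274, 0.1799], 0.54), ([0.4965, 0.2461, 0.0021], 0.53)]
```

Run:
```python
from h import *
P=np.load('P.npy')[...,:3]
m=(P[...,2]>.19)&(P[...,2]<.22)&(np.hypot(P[...,0]-.512,P[...,1]+.003)<.045)
q=P[m];print(len(q),q.max(0),np.percentile(q[:,2],98)); t=q[q[:,2]>np.percentile(q[:,2],98)-.006]
print(t.mean(0),cv2.minAreaRect(t[:,:2].astype(np.float32)))
plan([.665,-.174,.25],.112,[.510,-.003,.25],1.68,20)
```

```text
3596 [0.54317609 0.03716079 0.20918328] 0.2080124826840688
[ 0.51471086 -0.00462726  0.20569398] ((0.514235258102417, -0.004889549687504768), (0.056142427027225494, 0.02072257362306118), 6.622917652130127)
[np.float64(-0.31), np.float64(-0.0), np.float64(-0.22), -0.98]
[np.float64(-0.33), np.float64(-0.0), np.float64(-0.2), -0.98]
[np.float64(-0.34), np.float64(-0.0), np.float64(-0.17), -0.98]
[np.float64(-0.36), np.float64(-0.0), np.float64(-0.15), -0.98]
[np.float64(-0.37), np.float64(-0.0), np.float64(-0.12), -0.98]
[np.float64(-0.37), np.float64(-0.0), np.float64(-0.09), -0.98]
[np.float64(-0.38), np.float64(-0.0), np.float64(-0.06), -0.98]
[np.float64(-0.38), np.float64(-0.0), np.float64(-0.03), -0.98]
[np.float64(-0.38), np.float64(-0.0), np.float64(0.0), -0.98]
[np.float64(-0.38), np.float64(-0.0), np.float64(0.03), -0.98]
[np.float64(-0.38), np.float64(-0.0), np.float64(0.06), -0.98]
[np.float64(-0.37), np.float64(-0.0), np.float64(0.09), -0.98]
[np.float64(-0.37), np.float64(-0.0), np.float64(0.12), -0.98]
[np.float64(-0.36), np.float64(-0.0), np.float64(0.15), -0.98]
[np.float64(-0.34), np.float64(-0.0), np.float64(0.18), -0.98]
[np.float64(-0.33), np.float64(-0.0), np.float64(0.2), -0.98]
[np.float64(-0.31), np.float64(-0.0), np.float64(0.23), -0.98]
[np.float64(-0.29), np.float64(-0.0), np.float64(0.25), -0.98]
[np.float64(-0.27), np.float64(-0.0), np.float64(0.27), -0.98]
[np.float64(-0.25), np.float64(-0.0), np.float64(0.29), -0.98]
```

Call:
jog_arm([
  [60,0,-0.3,0,0],
  [60,0,-0.9,0,0],
  [60,0,-0.9,0,0],
  [60,0,-0.9,0,0],
  [60,0,-0.9,0,0],
  [60,0,-0.9,0,0],
  [60,0,-0.9,0,0],
  [30,0,-0.9,0,0],
  [0,0,-0.6,0,0],
  [0,0,0,0,0],
])

```text
clock: 8.45
position: [0.6666, -0.1747, 0.2614]
tool_rot: [-0.526, 0.467, -0.474, 0.53]
ft_force: [0.2, 0.0, 0.6]
finger_gap: 0.424
```

Call:
jog_arm([
  [0,-0.31,0,-0.22,-0.98],
  [0,-0.33,0,-0.2,-0.98],
  [0,-0.34,0,-0.17,-0.98],
  [0,-0.36,0,-0.15,-0.98],
  [0,-0.37,0,-0.12,-0.98],
  [0,-0.37,0,-0.09,-0.98],
  [0,-0.38,0,-0.06,-0.98],
  [0,-0.38,0,-0.03,-0.98],
  [0,-0.38,0,0,-0.98],
  [0,-0.38,0,0.03,-0.98],
])

```text
clock: 9.28
position: [0.5863, -0.0888, 0.2526]
tool_rot: [0.668, -0.232, 0.231, -0.668]
ft_force: [-0.5, 0.1, -0.4]
finger_gap: 0.004
```

Call:
jog_arm([
  [0,-0.38,0,0.06,-0.98],
  [0,-0.37,0,0.09,-0.98],
  [0,-0.37,0,0.12,-0.98],
  [0,-0.36,0,0.15,-0.98],
  [0,-0.34,0,0.18,-0.98],
  [0,-0.33,0,0.2,-0.98],
  [0,-0.31,0,0.23,-0.98],
  [0,-0.29,0,0.25,-0.98],
  [0,-0.27,0,0.27,-0.98],
  [0,-0.25,0,0.29,-0.98],
])

```text
clock: 10.12
position: [0.5085, -0.0035, 0.2527]
tool_rot: [-0.706, -0.04, 0.042, 0.706]
ft_force: [0.6, -1.2, 0.5]
finger_gap: 0.003
```

Call:
jog_arm([
  [0,0,0,0,0],
  [0,0,0,0,0],
])

```text
clock: 10.28
position: [0.5091, -0.0038, 0.2534]
tool_rot: [0.706, 0.039, -0.04, -0.706]
ft_force: [-0.3, -0.1, 0.3]
finger_gap: 0.007
```

```bash
cat >> h.py <<'E'
def cloud(cam,fn=None):
    p,d,T=snap(cam,fn); i=env.camera_info(cam)
    v,u=np.mgrid[:400,:640]
    P=np.stack([(u-i['cx'])/i['fx']*d,-(v-i['cy'])/i['fy']*d,-d,np.ones_like(d)],-1)@T.T
    P=P[...,:3].copy(); P[d<=0]=np.nan; return p,P
E
python3 - <<'E'
from h import *
s=env.sense();p=s['position'];A=R.from_quat(s['tool_rot']).as_matrix();print(p,s['joints'].round(2),s['ft_force'],A.round(3).tolist())
print('to bar top',A.T@(np.array([.5145,-.008,.208])-p)/.03)
for c in('scene','wrist'):
    q,P=cloud(c,c+'3.png'); np.save(c+'0.npy',P)
    T=c2w(c)
    print(find('pan_floor',c,T),find('lever_bar',c,T))
E
```

```text
[ 0.50910002 -0.00384451  0.25339976] [-0.12 -0.01  1.38 -0.    1.78 -1.8 ] [-0.29699426 -0.11550584  0.32935718] [[0.994, -0.001, -0.111], [0.111, -0.0, 0.994], [-0.001, -1.0, -0.0]]
to bar top [ 0.16442411  1.51322827 -0.15762407]
[([0.6368, 0.057, 0.0673], 0.81), ([0.3678, 0.356, -0.0019], 0.48)] [([0.5106, -0.01, 0.1908], 0.74)]
[([0.6353, 0.0575, 0.0667], 0.68), ([0.5147, -0.0055, 0.1931], 0.25)] [([0.5178, -0.0043, 0.1939], 0.58)]
```

View pics/wrist3.png

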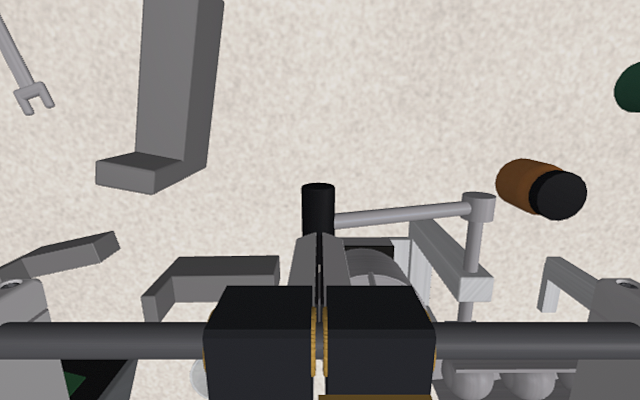

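The wrist view shows the closed fingers over the black bar at about (318,210), with the pan partly visible at (370,265). The real chock stands clear at (215,280). Next I'll descend to contact and press to about 0.17 rad.

Call:
jog_arm([
  [0,0.16,0.5,-0.16,0],
  [0,0,0.5,0,0],
  [0,0,0.3,0,0],
  [0,0,0.2,0,0],
  [0,0,0.1,0,0],
  [0,0,0.1,0,0],
  [0,0,0.1,0,0],
  [0,0,0.1,0,0],
  [0,0,0.1,0,0],
  [0,0,0.1,0,0],
])

```text
clock: 11.42
position: [0.515, -0.0123, 0.1952]
tool_rot: [0.709, 0.04, -0.038, -0.703]
ft_force: [-5.6, -9.7, 11.2]
finger_gap: 0.007
```

```bash
cat >> h.py <<'E'
C=np.array([.637,.0585])
def rim(P):
    r=np.hypot(P[...,0]-C[0],P[...,1]-C[1]); m=(r>.052)&(r<.064)&(P[...,2]>.08)&(P[...,2]<.16)&(P[...,1]<C[1]+.02)
    z=P[...,2][m]; return round(float(np.percentile(z,97)),4),int(m.sum())
def look(fn=None):
    s=env.sense(); z=s['position'][2]-.0118
    a=.297-np.arcsin(np.clip((z-.155)/.14,-1,1))
    p,P=cloud('scene',fn); T=c2w('scene')
    print('t',round(s['clock'],2),'pos',s['position'].round(4),'F',s['ft_force'].round(1),'tip~',round(a,3),'rim',rim(P),'pan',find('pan_floor','scene',T,n=1))
    for k in range(5): print(k,find(f'ball{k}_center','scene',T,n=5)) if k==0 else None
    return p,P
E
python3 - <<'E'
from h import *
print(rim(np.load('scene0.npy')),rim(np.load('wrist0.npy')))
look()
E
```

```text
(0.1433, 581) (0.1485, 1139)
t 11.42 pos [ 0.515  -0.0123  0.1952] F [-5.6 -9.7 11.2] tip~ 0.093 rim (0.1428, 566) pan [([0.638, 0.0566, 0.0659], 0.98)]
0 [([0.6311, 0.1241, 0.1942], 0.62)]
```

Call:
jog_arm([
  [0,0,0.06,-0.03,0],
  [0,0,0.06,-0.03,0],
  [0,0,0.06,-0.03,0],
  [0,0,0.06,-0.03,0],
  [0,0,0.06,0,0],
  [0,0,0.06,0,0],
  [0,0,0.04,0,0],
  [0,0,0.04,0,0],
  [0,0,0.04,0,0],
  [0,0,0.04,0,0],
])

```text
clock: 12.4
position: [0.5155, -0.0159, 0.1789]
tool_rot: [0.709, 0.04, -0.038, -0.703]
ft_force: [-4.3, -9.4, 10.2]
finger_gap: 0.002
```

Run:
```python
from h import *
look()
```

```text
t 12.4 pos [ 0.5155 -0.0159  0.1789] F [-4.3 -9.4 10.2] tip~ 0.21 rim (0.1427, 571) pan [([0.6371, 0.0556, 0.0658], 0.8)]
0 [([0.6357, 0.0695, 0.1317], 0.48), ([0.617, 0.2203, 0.1969], 0.43)]
```

Call:
jog_arm([
  [0,0,0,0.06,0],
  [0,0,0,0.06,0],
  [0,0,0,0.06,0],
  [0,0,0,0.06,0],
  [0,0,0,0.06,0],
  [0,0,0,0,0],
  [0,0,0,0,0],
])

```text
clock: 13.13
position: [0.5163, -0.0054, 0.1796]
tool_rot: [0.708, 0.042, -0.037, -0.704]
ft_force: [-0.5, -4.2, 8.2]
finger_gap: 0.004
```

Run:
```python
from h import *
p,P=look(); q,W=cloud('wrist')
a=cv2.resize(p[120:320,120:380],None,fx=2.3,fy=2.3,interpolation=3)[:460]; b=cv2.resize(q,(320,200)) ; b=q[140:400,200:460]
b=cv2.resize(b,(460*260//260,460))[:, :]
cv2.imwrite('pics/m4.png',np.hstack([a[:,:340] if 0 else cv2.resize(p[130:290,180:350],(340,460)) ,b])[:,:,::-1])
```

```text
t 13.13 pos [ 0.5163 -0.0054  0.1796] F [-0.5 -4.2  8.2] tip~ 0.205 rim (0.1431, 563) pan [([0.6404, 0.0553, 0.0655], 0.72)]
0 [([0.6376, 0.0292, 0.0891], 0.49)]
```

View pics/m4.png

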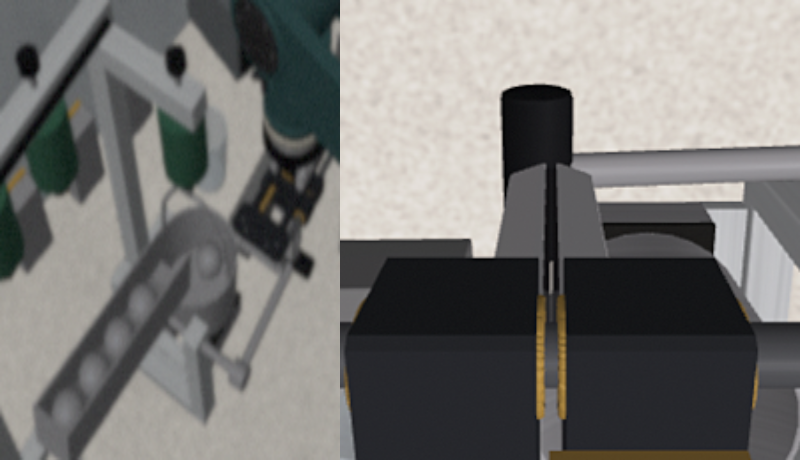

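The picture shows one ball in the pan at (208,262), four still in the trough, and the fingertips seated on the bar. Next is ball 1, expected near 0.31 rad.

Call:
jog_arm([
  [0,0,0.05,0,0],
  [0,0,0.05,0,0],
  [0,0,0.05,0,0],
  [0,0,0.05,0,0],
  [0,0,0.05,0,0],
  [0,0,0.05,0,0],
  [0,0,0.04,0,0],
  [0,0,0.04,0,0],
  [0,0,0.04,0,0],
  [0,0,0.04,0,0],
])

```text
clock: 14.17
position: [0.5164, -0.0045, 0.1653]
tool_rot: [0.707, 0.042, -0.037, -0.705]
ft_force: [0.1, -2.6, 6.7]
finger_gap: 0.002
```

Call:
jog_arm([
  [0,0,0.04,0,0],
  [0,0,0.02,0,0],
  [0,0,0,0,0],
  [0,0,0,0,0],
  [0,0,0,0,0],
  [0,0,0,0,0],
  [0,0,0,0,0],
  [0,0,0,0,0],
  [0,0,0,0,0],
  [0,0,0,0,0],
])

```text
clock: 15.0
position: [0.5163, -0.0045, 0.1634]
tool_rot: [0.707, 0.042, -0.037, -0.705]
ft_force: [0.7, -3.2, 7.0]
finger_gap: 0.003
```

Run:
```python
from h import *
look('s5.png')
```

```text
t 15.0 pos [ 0.5163 -0.0045  0.1634] F [ 0.7 -3.2  7. ] tip~ 0.322 rim (0.1397, 468) pan [([0.6388, 0.0565, 0.0546], 0.61)]
0 [([0.6428, 0.0213, 0.0771], 0.44)]
```

Call:
jog_arm([
  [0,0,0.05,0,0],
  [0,0,0.05,0,0],
  [0,0,0.05,0,0],
  [0,0,0.05,0,0],
  [0,0,0.05,0,0],
  [0,0,0.05,0,0],
  [0,0,0.04,0,0],
  [0,0,0.04,0,0],
  [0,0,0.03,0,0],
  [0,0,0.03,0,0],
])

```text
clock: 15.98
position: [0.5162, -0.0042, 0.1495]
tool_rot: [0.707, 0.042, -0.037, -0.705]
ft_force: [0.7, -1.6, 5.1]
finger_gap: 0.005
```

Call:
jog_arm([
  [0,0,0.02,0,0],
  [0,0,0.02,0,0],
  [0,0,0,0,0],
  [0,0,0,0,0],
  [0,0,0,0,0],
  [0,0,0,0,0],
  [0,0,0,0,0],
  [0,0,0,0,0],
  [0,0,0,0,0],
  [0,0,0,0,0],
])

```text
clock: 16.82
position: [0.5162, -0.0041, 0.1483]
tool_rot: [0.707, 0.042, -0.037, -0.705]
ft_force: [0.3, -2.1, 5.4]
finger_gap: 0.004
```

Run:
```python
from h import *
p,P=look(); np.save('s6.npy',P)
cv2.imwrite('pics/s6.png',cv2.resize(p[130:290,150:350],(700,560),interpolation=2)[:,:,::-1])
```

```text
t 16.82 pos [ 0.5162 -0.0041  0.1483] F [ 0.3 -2.1  5.4] tip~ 0.43 rim (0.1392, 343) pan [([0.6369, 0.0571, 0.038], 0.93)]
0 [([0.6212, 0.0417, 0.0615], 0.41)]
```

View pics/s6.png

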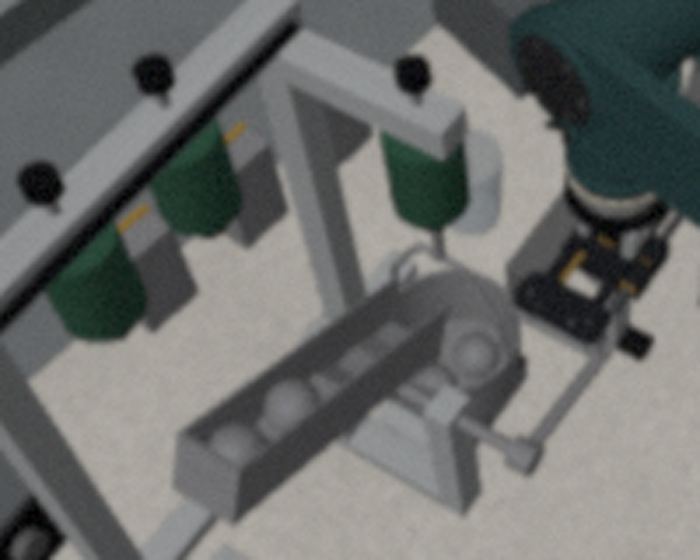

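Two balls are left in the trough at (240,445) and (290,405), so three are in the pan, and it has sunk about 28 mm. I need a more exact reading, by rim height per azimuth before and after.

Call:
jog_arm([
  [0,0,0,0,0],
  [0,0,0,0,0],
  [0,0,0,0,0],
  [0,0,0,0,0],
  [0,0,0,0,0],
  [0,0,0,0,0],
  [0,0,0,0,0],
])

```text
clock: 17.55
position: [0.5145, -0.0025, 0.1456]
tool_rot: [-0.706, -0.04, 0.04, 0.706]
ft_force: [2.4, -0.2, 3.5]
finger_gap: 0.005
```

```bash
cat >> h.py <<'E'
def prof(P):
    d=P[...,:2]-C; r=np.hypot(d[...,0],d[...,1]); az=np.degrees(np.arctan2(d[...,1],d[...,0]))%360; o=[]
    for a in range(0,360,30):
        m=(r>.054)&(r<.064)&(az>=a)&(az<a+30)&(P[...,2]>.07)&(P[...,2]<.16)
        z=P[...,2][m]; o.append((a,int(m.sum()),round(float(np.percentile(z,92))*1e3,1)) if m.sum()>8 else (a,int(m.sum())))
    return o
E
python3 - <<'E'
from h import *
p,P=look(); T=c2w('scene')
Z=[find('pan_floor','scene',T,n=1)[0][0][2]]
for _ in range(2): snap('scene'); Z.append(find('pan_floor','scene',T,n=1)[0][0][2])
print(Z)
print(prof(np.load('scene0.npy')));print(prof(np.load('s6.npy')));print(prof(P))
w,W=cloud('wrist'); T=c2w('wrist'); print(find('pan_floor','wrist',T)); t=snap('top')[2]; print(find('pan_floor','top',t))
E
```

```text
t 17.55 pos [ 0.5145 -0.0025  0.1456] F [ 2.4 -0.2  3.5] tip~ 0.449 rim (0.1333, 318) pan [([0.6372, 0.0581, 0.0353], 0.57)]
0 [([0.6165, 0.0481, 0.0553], 0.61), ([0.6105, 0.2797, 0.2791], 0.28)]
[0.0353, 0.0366, 0.0343]
[(0, 56, 141.5), (30, 1), (60, 0), (90, 38, 140.4), (120, 66, 140.2), (150, 87, 140.7), (180, 67, 147.7), (210, 22, 141.7), (240, 64, 140.0), (270, 80, 138.4), (300, 128, 138.8), (330, 101, 138.1)]
[(0, 25, 115.3), (30, 0), (60, 0), (90, 13, 114.1), (120, 19, 112.8), (150, 62, 111.8), (180, 46, 137.0), (210, 19, 111.8), (240, 50, 111.9), (270, 49, 111.9), (300, 84, 112.1), (330, 79, 111.3)]
[(0, 22, 108.0), (30, 0), (60, 0), (90, 13, 113.9), (120, 17, 110.6), (150, 64, 110.4), (180, 47, 135.6), (210, 14, 110.3), (240, 45, 109.2), (270, 49, 111.5), (300, 81, 108.8), (330, 80, 110.4)]
[]
[([0.6359, 0.0603, 0.0424], 0.77), ([0.6647, -0.1713, 0.0024], 0.56)]
```

The pan is now about 30 mm down, by rim shift (about -29.5) and floor (0.0664 to 0.0354). I'll release the lever gently, then average more readings before deciding.

Call:
jog_arm([
  [0,0,-0.1,0,0],
  [0,0,-0.15,0,0],
  [0,0,-0.2,0,0],
  [0,0,-0.2,0,0],
  [0,0,-0.2,0,0],
  [0,0,-0.2,0,0],
  [0,0,-0.2,0,0],
  [0,0,-0.2,0,0],
  [0,0,-0.2,0,0],
  [0,0,-0.2,0,0],
])

```text
clock: 18.98
position: [0.5144, -0.0033, 0.2018]
tool_rot: [0.706, 0.04, -0.039, -0.706]
ft_force: [-0.4, 2.6, 2.4]
finger_gap: 0.005
```

Call:
jog_arm([
  [0,0,-0.3,0,0],
  [0,0,-0.4,0,0],
  [0,0,-0.4,0,0],
  [0,0,-0.4,0,0],
  [0,-0.4,-0.4,0,0],
  [0,-0.6,-0.4,0,0],
  [0,-0.6,-0.3,0,0],
  [0,-0.6,0,0,0],
  [0,0,0,0,0],
  [0,0,0,0,0],
])

```text
clock: 19.82
position: [0.4488, -0.0106, 0.2802]
tool_rot: [0.706, 0.04, -0.039, -0.706]
ft_force: [0.1, 0.5, 0.2]
finger_gap: 0.005
```

Run:
```python
from h import *
print(env.sense()['position'],env.sense()['ft_force'])
T=c2w('scene');t=c2w('top');Ps=[];Z=[];Zt=[]
for k in range(8):
    p,P=cloud('scene');Ps.append(P)
    if k<4: Z.append(find('pan_floor','scene',T,n=1)[0][0][2])
for k in range(3):
    snap('top'); f=find('pan_floor','top',t,n=1); Zt.append(f[0][0]) if f else 0
print(Z,Zt)
print('lever',find('lever_bar','scene',T,n=1),find('lever_bar','top',t,n=1),'balls',find('ball0_center','scene',T,n=5))
print('chock',find('chock','top',t))
P=np.nanmean(Ps,0); print(prof(P))
P0=np.load('scene0.npy')
# reference noise: fixed beam/post offset between clouds
d=(P-P0)[...,2]; m=(P0[...,2]>.36)&(P0[...,2]<.41); print('static shift mm',np.nanmedian(d[m])*1e3)
cv2.imwrite('pics/s7.png',cv2.resize(p[130:290,150:350],(700,560),interpolation=2)[:,:,::-1])
```

```text
[ 0.44879901 -0.01059611  0.28016142] [0.10135789 0.45083212 0.18647939]Traceback (most recent call last):
  File "<stdin>", line 6, in <module>
IndexError: list index out of range
```

Run:
```python
from h import *
T=c2w('scene');t=c2w('top');Ps=[];Z=[];Zt=[]
for k in range(8):
    p,P=cloud('scene');Ps.append(P)
    if k<4: Z+=[f[0][2] for f in find('pan_floor','scene',T,n=1)]
for k in range(3):
    snap('top'); Zt+=[f[0] for f in find('pan_floor','top',t,n=1)]
print(Z,Zt)
print('lever',find('lever_bar','scene',T,n=1),find('lever_bar','top',t,n=1),'balls',find('ball0_center','scene',T,n=5))
print('chock',find('chock','top',t))
P=np.nanmean(Ps,0); print(prof(P)); np.save('s7.npy',P); P0=np.load('scene0.npy'); print(prof(P0))
d=(P-P0)[...,2]; m=(P0[...,2]>.36)&(P0[...,2]<.41); print('static shift mm',np.nanmedian(d[m])*1e3)
cv2.imwrite('pics/s7.png',cv2.resize(p[130:290,150:350],(700,560),interpolation=2)[:,:,::-1])
```

```text
[0.0341, 0.0358, 0.0362, 0.0334] [[0.6335, 0.0614, 0.0408], [0.635, 0.0592, 0.0383], [0.6387, 0.0615, 0.0388]]
lever [] [([0.5072, 0.0001, 0.1946], 0.83)] balls [([0.6114, 0.0507, 0.0581], 0.64)]
chock [([0.666, -0.1748, 0.0017], 0.56), ([0.6654, -0.3572, -0.0037], 0.53)]
[(0, 39, 118.9), (30, 0), (60, 0), (90, 13, 111.3), (120, 16, 111.1), (150, 64, 109.9), (180, 48, 137.2), (210, 20, 110.3), (240, 48, 110.3), (270, 51, 110.5), (300, 85, 109.6), (330, 79, 110.3)]
[(0, 56, 141.5), (30, 1), (60, 0), (90, 38, 140.4), (120, 66, 140.2), (150, 87, 140.7), (180, 67, 147.7), (210, 22, 141.7), (240, 64, 140.0), (270, 80, 138.4), (300, 128, 138.8), (330, 101, 138.1)]
static shift mm -0.8161622044726702
```

View pics/s7.png

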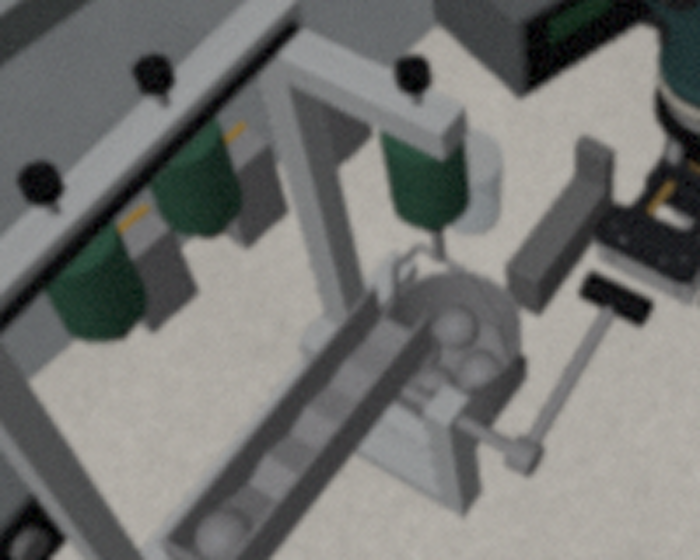

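Only the rear ball, at (220,530), now shows in the trough. Ball 3 seems to have rolled out while I waited, at an estimated 0.45 rad. I'll check where every ball is from other views.

Run:
```python
from h import *
p,d,T=snap('scene'); q,d2,t=snap('top')
a=cv2.resize(p[180:310,190:350],(640,520),interpolation=2)[:, :]
b=cv2.resize(q[100:240,160:340],(640,498),interpolation=2)
cv2.imwrite('pics/m8.png',cv2.resize(np.vstack([a,b]),(377,600))[:,:,::-1] if 0 else np.hstack([cv2.resize(a,(400,325)),cv2.resize(b,(400,325))])[:,:,::-1])
for k in range(5): print(k,find(f'ball{k}_center','scene',T,n=5),find(f'ball{k}_center','top',t,n=5),find(f'ball{k}_center','top',t,'boxes_of',5))
```

```text
0 [([0.3695, 0.3543, -0.0043], 0.56), ([0.6325, 0.09, 0.0561], 0.43), ([0.6109, 0.0516, 0.0603], 0.42), ([0.6163, 0.2261, 0.1736], 0.27)] [([0.6144, 0.0553, 0.0615], 0.57)] [([0.6271, 0.092, 0.0751], 0.49), ([0.615, 0.188, 0.1822], 0.36)]
1 [([0.6315, 0.0908, 0.0561], 0.38), ([0.6588, 0.0306, 0.0573], 0.24)] [([0.6313, 0.0904, 0.0617], 0.39), ([0.6606, -0.1715, 0.1037], 0.31)] []
2 [([0.6675, 0.0729, 0.0577], 0.53), ([0.6369, 0.0578, 0.0368], 0.43)] [] []
3 [([0.6547, 0.0291, 0.0583], 0.45)] [([0.6536, 0.0335, 0.0574], 0.54)] [([0.6519, 0.0298, 0.0736], 0.63)]
4 [([0.6076, 0.3201, 0.2007], 0.57)] [([0.6091, 0.3186, 0.1988], 0.72)] [([0.3712, 0.351, 0.0849], 0.67)]
```

View pics/m8.png

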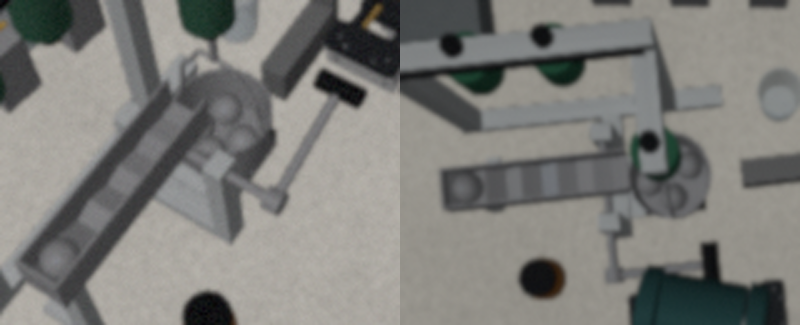

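Both views show ball 4 alone in the level trough. The networks put the other four at distinct spots in the pan, all at z of about 0.058. The pan is on its stop, the chock stands clear and the gripper is free, so I'm handing in.

```bash
python3 -c "
from rig import env
print(env.sense()['clock'],env.sense()['ft_force']);print(env.hand_in())"
```

```text
21.8667 [ 0.07837803 -0.5533596  -0.10763083]
the job is handed in; nothing more can be done
None
```

The pan is down on its stop rails and the trough is back level with one ball left in it. However, the fourth ball rolled out before I meant it to. The job was handed in at about 22 s, and no verdict was reported.

- **Chock:** I pulled it straight out by its tab. It stands on the bench with its inner end at about stand y -189 mm, past the -155 mm needed.
- **Pouring:** I pressed the lever down in steps with the closed fingertips. The first three balls came out one at a time. The fourth rolled out while I was still holding at about 0.43–0.45 rad, estimated from the fingertip height; the listed angle for it is 0.52.
- **Was the fourth ball needed?** Probably, but I can't be sure. With three balls in, the pan read about 2 mm above its stop. That single reading may have been taken before it had fully settled.
- **Last checks:**
  - The pan rim is down about 30 mm, and the pan floor reads 0.035 m against 0.066 m at the start. The top camera agrees less well on the floor (0.039 m against 0.0705 m).
  - Four balls were found at separate places in the pan and one in the trough. The pictures show no spilled ball.
  - The lever is back at its rest height, and the gripper is clear with almost no force on it.
- **Bystanders:** I steered clear of them, but only the beaker and jar were located again, once each, and I did not compare the others before and after.

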